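# Test a bayonet work lamp in the spring-return test socket

## Robot

A 7-joint arm with a two-finger parallel gripper is mounted at the origin on the work surface. World frame = base frame: x ahead of the robot, y to its left, z up, the work surface at z = 0. Lengths are in m, angles in rad, forces in N, time in s.
With the tool pointing down it reaches from about 0.4 to 0.85 m from the base axis. Payload 10.4 kg.
Tool frame: the origin (TCP) lies at the very end of the fingers, on their centre line; the grasp point (between the pads) lies 19 mm behind it; z points along the fingers, y is the line along which they close (so a half turn about z gives the same grasp; the last joint's range is limited). The gripper opens to 87 mm and grips with 3 to 60 N. Pads are 19 mm wide; open, the fingers measure 117 mm over their backs; the gripper's body (75 mm by 190 mm) begins 51 mm behind the grasp point.
Start: joints at [-1.214, 0.332, -0.065, 1.46, 0.022, 1.35, -0.088], TCP at [0.232, 0.58, 0.223] pointing down, gripper open.
Joint ranges: [-2.6, 2.6], [-0.5, 2.12], [-1.47, 1.34], [0.16, 2.42], [-1.27, 4.41], [0.06, 2.06], [-2.6, 2.6]. Speed limits (rad/s): [2.22, 2.22, 2.79, 2.79, 3.14, 3.14, 3.14].

## Interface

Orientations are given as a unit quaternion [x, y, z, w].
In Python, from bench import * gives the robot as it stands.
- The arm moves only by the tool step_arm, never from a script. Its arguments are lists of equal length, an entry for each row: "delta_pos": the shift along the world's x, y, z in units of 25 mm (1.0 is 25 mm), a list of three; "turn": the turn about the world's z in units of 0.12 rad (1.0 is 0.12 rad). In form: {"delta_pos": [[tx, ty, tz], ...], "turn": [turn, ...]}. A call has 1 to 12 rows; each row shifts and turns the commanded pose from where the row before left it; what a row does not reach is not made up. A row lasts 1/10 s, in which the tool goes at most 50 mm and 8.59 degrees, less where a joint would pass 70% of its speed; a pose out of reach is approached as far as the arm can. A call with a number of a shift or a turn outside -1 to 1 is refused whole. A call with a gripper value outside its range is refused whole. "grip" is the closure, from 0 (fully open) to 1 (shut), set as the call begins (left out, the last holds). The fingers move at their own pace and stop on an object; "newtons" is the grip in N (left out, the last holds). Time passes only in rows, so rows that do not move let the fingers close. It gives the time, the measured TCP pose, the force, the opening and the grip force at its end, in the units of the state.
- read_state(): the state, without advancing time (a new reading comes with each control period).
- camera(name): name is "scene" or "top" or "wrist"; returns a dict with "image" (400x640x3 uint8, red, green, blue), "z_map" (400x640 float32, m along the optical axis (not along the pixel's ray), 0 where there is no reading), "mtx" (3x3 intrinsics, pixels), "dist" ([k1, k2, p1, p2, k3] as OpenCV has them; the pictures are not rectified), "view" (4x4, takes a point from world to camera coordinates). Camera axes: x right, y up, looking along -z (the intrinsics and any distortion apply to the point x, -y, -z); pixel columns grow to the right and rows downward; lengths in m; the calibration is good to about 2 mm. A picture is of the moment at which its call begins.
- close_job(): hands the job in; it is judged then, once.
The state is a dict: "time": time; "joint_positions": joint angles; "joint_vel": joint speeds; "joint_torque": joint torques, N m; "ee_pos": TCP position; "eef_rot": TCP orientation; "ft_force": force on the tool from outside, world axes, zero at the start; "torque": the same for the moment, N m; "width": finger opening in m; "grip_force": force on a finger pad.
Only numpy, scipy, OpenCV 4.12 (cv2) and the standard library are available. Lean on these libraries where they do the work, as an engineer would, in place of code of your own. Each camera call takes 0.05 s, during which the arm holds its last target. There are 200 camera calls.

## Task

Check the drill's work lamp on the bench tester. First turn the tester's knob until the pointer lies within the red band of the scale; then take the white bayonet lamp from the wooden rack, push it down into the test socket and twist it a quarter turn clockwise to its stop. The socket springs back if let go, so finish with the lamp still gripped, seated and fully twisted; leave the black spare lamp, the red bin and the screwdriver alone.

Things in the scene. Friction and masses are not known exactly. Their poses are not given: they have to be found in the camera images.
- tester: Blue steel lamp tester with a light grey top panel, 180 x 280 x 55 mm, fixed. Origin: centre of its underside, on the bench; at yaw 0 x points away from the robot, y to its left. On top: test socket at (0, 75) mm, knob at (-25, -72), scale along y centred at (50, -72).
- socket_mouth (a point): Centre of the mouth (top, 85 mm above the bench) of the round socket, 48 mm across, 30 mm tall. Its lip, 6 mm thick, has a 26.4 mm hole with two slots for the lamp pins, 9 mm wide, out to 18 mm radius, along this point's x axis (orange marks; 45 deg anticlockwise of the tester's x). Red marks show the pin direction after the quarter turn. z up.
- socket_push (a joint): Downward travel of the sprung brass cup under the lip, m: 0 at rest (floor 9.5 mm below the mouth), 0.008 at the bottom; 3 N to start, 6 N at the bottom. The pins clear the lip from 0.006 on; push to the bottom (lamp tip 17.5 mm below the mouth), then turn. Once turned, the lip keeps the pins down (tip about 15.5 mm below the mouth if not pushed).
- socket_turn (a joint): Clockwise turn (seen from above) of the cup with the lamp, rad: 0 at rest, stop at 1.5; it does not turn the other way. The pins have about 0.13 rad of play in the cup either way, so turn the lamp about 1.65 rad from the slots. A return spring resists with 0.09 N m at 0, 0.18 N m at the stop, and turns it back when let go.
- knob_grip (a point): On the knob's axis, 79 mm above the bench and 24 mm above the panel: the grey grip bar, 36 mm long along this point's x, 12 mm wide along its y, its top 10 mm above this point, on a black disc of 40 mm whose top is 7 mm above the panel.
- knob (a joint): Angle of the knob, rad, growing clockwise seen from above; range -1.6 to 1.6, at 0 the bar lies along the tester's x. Stays where left (friction 0.03 N m). 1 rad moves the pointer 15 mm towards the tester's -y (the robot's right).
- pointer_tip (a point): Far end of the thin black pointer, 2 mm wide, that slides over the white scale along the tester's y, driven by the knob. Axes as the tester's.
- target_band (a point): Centre line of the red band on the scale, 6 mm wide along the tester's y, at the pointer tip's x; its place differs each time and stays put. Axes as the tester's.
- rack: Light wooden block 90 x 210 x 35 mm with two holes of 37 mm, 30 mm deep, at y = -55 and +55 mm, each holding a lamp. Fixed. Origin: centre of its underside.
- lamp: White LED lamp, 75 mm tall, 0.1-0.2 kg, upright in one of the rack's holes, tip 11 mm above the bench. Origin: centre of the lower tip, z up. Steel cap 24 mm dia. (18 at the tip); 5 mm pins along +x and -x, 7 mm above the tip, 33 mm over both; flange 44 mm dia. at 24-27 mm; above it a block 44 (x) by 36 mm (y), gripped on its flat y sides. Orange stripes on the x ends and top show the pins.
- spare: Black round spare lamp with an amber dome and a screw base, 36 mm diameter, flange 44 mm, 81 mm tall, in the other hole of the rack; leave it there. Origin: centre of its lower tip.
- bin: Empty red parts bin 70 x 110 x 45 mm on the bench; leave it alone. Origin: centre of its underside.
- driver: Screwdriver with an orange handle, 190 mm, lying on the bench; leave it alone.
Mind the look-alikes: they are no part of the job. Of the things that look like the lamp, the largest one is meant.

How it is judged:
By the outcome, as a careful person would: the job done as asked, in the order asked, and still so for the second after the job is handed in, while the arm keeps its last pose, push and grip.
It also fails if it takes over 67 s, if anything falls off the work surface, if the arm or the gripper's body presses on something with over 40 N, if the wrist force passes 120 N, or if a joint passes its speed limit or range.

## Working session

There is one attempt and no reset: what is moved stays moved. The work goes in short steps, Python scripts to look and compute and a tool call to move; the robot and the scene stay as the last step left them, time stands still between calls to the robot, and variables do not carry over. Pictures are saved under pics/ and viewed, at most 10 in all, crops included, and the job is handed in when it is done.

Besides the shell and the picture viewer there is one more tool, called by a JSON object that holds its "fn" and its "kwargs". step_arm: Moves the arm, as the interface text tells. Shifts and turns lie within -1 to 1; 1 stands for 25 mm of shift or 0.12 rad of turn. Its arguments: {"type":"object","properties":{"delta_pos":{"type":"array"},"turn":{"type":"array"},"grip":{"type":"number"},"newtons":{"type":"number"}},"required":["delta_pos","turn"]}

```bash
mkdir -p pics
cat > h.py <<'E'
import numpy as np, cv2
from bench import *
def snap(n, f=None):
    c=camera(n)
    if f: cv2.imwrite('pics/'+f, c['image'][:,:,::-1])
    return c
def pts(c, uv):
    """pixel -> world using z_map"""
    uv=np.atleast_2d(uv).astype(float)
    z=np.array([np.median(c['z_map'][int(v),int(u)]) for u,v in uv])
    n=cv2.undistortPoints(uv.reshape(-1,1,2),c['mtx'],np.array(c['dist'])).reshape(-1,2)
    P=np.c_[n[:,0]*z,-n[:,1]*z,-z,np.ones(len(z))]
    return (np.linalg.inv(c['view'])@P.T).T[:,:3]
def plane(c, uv, h):
    uv=np.atleast_2d(uv).astype(float)
    n=cv2.undistortPoints(uv.reshape(-1,1,2),c['mtx'],np.array(c['dist'])).reshape(-1,2)
    V=np.linalg.inv(c['view']); o=V[:3,3]
    d=(V[:3,:3]@np.c_[n[:,0],-n[:,1],-np.ones(len(n))].T).T
    return o+d*((h-o[2])/d[:,2])[:,None]
E
python3 - <<'E'
from h import *
import pickle
print(read_state())
a=snap('top','top.png'); b=snap('scene','scene.png'); pickle.dump((a,b),open('c0.pkl','wb'))
print(a['view'],a['mtx'],a['dist'])
E
```

```text
{'time': 0.0, 'joint_positions': array([-1.21357655,  0.3329005 , -0.06471248,  1.4609596 ,  0.02155398,
        1.34987888, -0.08852738]), 'joint_vel': array([ 0.00037517,  0.00082154, -0.00051617,  0.000733  ,  0.00013915,
        0.00135766,  0.00109598]), 'joint_torque': array([ 4.51810856e-04, -6.23261046e+01,  2.48829753e-02, -3.89905715e+01,
       -6.12583640e-02,  3.98975029e-02,  1.69563787e-04]), 'ee_pos': array([0.23155924, 0.58009937, 0.22172735]), 'eef_rot': array([ 1.88772481e-01,  9.82020581e-01, -7.15287187e-04, -1.28414385e-04]), 'ft_force': array([-0.48544745, -0.10151241, -0.17806475]), 'torque': array([ 0.04153673, -0.02164183,  0.02043235]), 'grip_force': 0.0, 'width': 0.08637051050704622}
[[-0.00626595 -0.9999589  -0.00655186 -0.03276538]
 [ 0.99148374 -0.00706488  0.13003878 -0.63688795]
 [-0.13007972 -0.00568124  0.99148726 -1.01478988]
 [ 0.          0.          0.          1.        ]] [[423.65026518   0.         320.11481886]
 [  0.         423.65026518 196.57592729]
 [  0.           0.           1.        ]] [-0.08070034  0.          0.          0.          0.        ]
```

View pics/top.png

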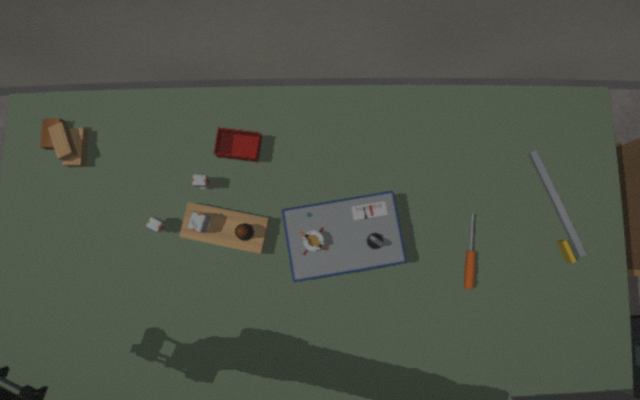

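View pics/scene.png

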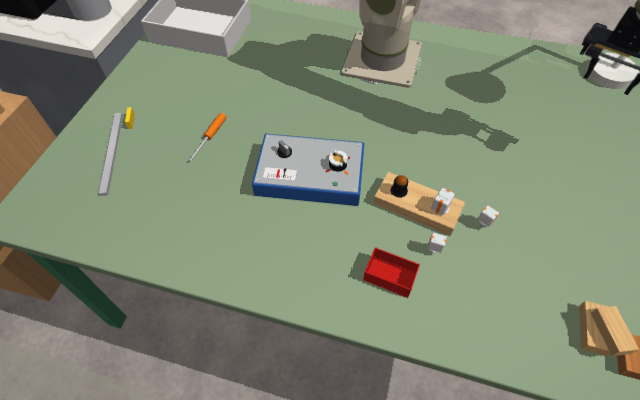

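The top view shows the tester centred near (344,236), its socket at (313,240), knob at (376,241) and scale at (370,211). The rack is at (225,228) with the spare at (244,231). Things that could be taken for the lamp: the one in the rack at (198,222), and small loose white ones at (200,181) and (155,224). I choose the rack one, which is the largest. I'll crop it closely and measure.

Run:
```python
from h import *
import pickle
a,b=pickle.load(open('c0.pkl','rb'))
im=a['image']; hsv=cv2.cvtColor(im,cv2.COLOR_RGB2HSV)
# tester: height map 0.045..0.07 in box
ys,xs=np.mgrid[180:290,270:415]; uv=np.c_[xs.ravel(),ys.ravel()]
P=pts(a,uv); m=(abs(P[:,2]-.055)<.006)
r=cv2.minAreaRect((P[m][:,:2]*1000).astype(np.float32)); print('tester',r,np.median(P[m],0))
ys,xs=np.mgrid[195:260,170:280]; uv=np.c_[xs.ravel(),ys.ravel()]
P=pts(a,uv); m=(abs(P[:,2]-.035)<.006)
print('rack',cv2.minAreaRect((P[m][:,:2]*1000).astype(np.float32)),np.median(P[m],0))
ys,xs=np.mgrid[200:245,180:222]; uv=np.c_[xs.ravel(),ys.ravel()]
P=pts(a,uv); m=P[:,2]>.075
print('lamp',cv2.minAreaRect((P[m][:,:2]*1000).astype(np.float32)),np.median(P[m],0),m.sum())
t1=cv2.resize(im[195:285,275:415],None,fx=5.2,fy=5.2,interpolation=cv2.INTER_CUBIC)[:,:, ::-1]
t2=cv2.resize(im[165:255,140:280],None,fx=3,fy=3,interpolation=cv2.INTER_CUBIC)[:,:, ::-1]
cv2.imwrite('pics/t1.png',np.clip(t1*1.6,0,255)); cv2.imwrite('pics/lampcrop.png',np.clip(t2*1.6,0,255))
```

```text
tester ((538.9144287109375, -93.47108459472656), (180.52374267578125, 278.5177001953125), 9.345823287963867) [ 0.54085612 -0.09529736  0.0556485 ]
rack ((561.8142700195312, 205.57351684570312), (211.16465759277344, 90.73445129394531), 78.2893295288086) [0.55962632 0.19952504 0.03465781]
lamp ((528.3449096679688, 120.16433715820312), (328.493896484375, 44.773319244384766), 72.1314697265625) [0.57172457 0.25722316 0.08574147] 278[ WARN:0@1.997] global loadsave.cpp:1063 imwrite_ Unsupported depth image for selected encoder is fallbacked to CV_8U.
```

View pics/lampcrop.png

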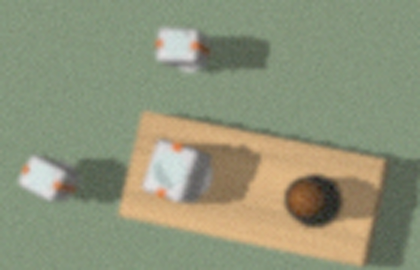

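View pics/t1.png

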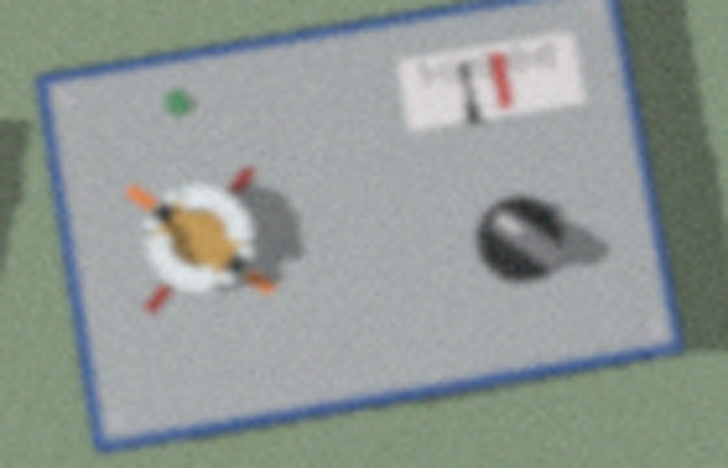

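The crop confirms that the lamp in the rack (white block with orange marks) is far larger than the two loose ones. The tester crop shows the pointer left of the red band, the knob turned anticlockwise, and the slots along the orange marks. Next I'll move above the knob for a near look.

{"fn": "step_arm", "kwargs": {"delta_pos": [[0.327, -0.832, 0], [0.327, -0.832, 0], [0.327, -0.832, 0], [0.327, -0.832, 0], [0.327, -0.832, 0], [0.327, -0.832, 0], [0.327, -0.832, 0], [0.327, -0.832, 0], [0.327, -0.832, 0], [0.327, -0.832, 0], [0.327, -0.832, 0], [0.327, -0.832, 0]], "turn": [-0.44, -0.44, -0.44, -0.44, -0.44, -0.44, -0.44, -0.44, -0.44, -0.44, -0.44, -0.44]}}

```text
time: 1.3
ee_pos: [0.3304, 0.3293, 0.2226]
eef_rot: [0.487, 0.873, 0.0, 0.0]
ft_force: [0.6, 0.3, 0.1]
width: 0.0869
grip_force: 0.0
```

{"fn": "step_arm", "kwargs": {"delta_pos": [[0.327, -0.832, 0], [0.327, -0.832, 0], [0.327, -0.832, 0], [0.327, -0.832, 0], [0.327, -0.832, 0], [0.327, -0.832, 0], [0.327, -0.832, 0], [0.327, -0.832, 0], [0.327, -0.832, 0], [0.327, -0.832, 0], [0.327, -0.832, 0], [0.327, -0.832, 0]], "turn": [-0.44, -0.44, -0.44, -0.44, -0.44, -0.44, -0.44, -0.44, -0.44, -0.44, -0.44, -0.44]}}

```text
time: 2.5
ee_pos: [0.4285, 0.0795, 0.2226]
eef_rot: [0.735, 0.678, 0.0, 0.0]
ft_force: [0.4, -0.1, -0.8]
width: 0.0872
grip_force: 0.0
```

{"fn": "step_arm", "kwargs": {"delta_pos": [[0.327, -0.832, 0], [0.327, -0.832, 0], [0.327, -0.832, 0], [0.327, -0.832, 0], [0.327, -0.832, 0], [0.327, -0.832, 0], [0.327, -0.832, 0], [0.327, -0.832, 0], [0.327, -0.832, 0], [0.327, -0.832, 0], [0.327, -0.832, 0], [0.327, -0.832, 0]], "turn": [-0.44, -0.44, -0.44, -0.44, -0.44, -0.44, -0.44, -0.44, -0.44, -0.44, -0.44, -0.44]}}

```text
time: 3.7
ee_pos: [0.5266, -0.1701, 0.2225]
eef_rot: [0.91, 0.416, -0.0, 0.0]
ft_force: [-0.2, 0.5, 0.3]
width: 0.0869
grip_force: 0.0
```

Run:
```python
from h import *
import pickle
c=snap('wrist','w1.png'); pickle.dump(c,open('w1.pkl','wb'))
s=read_state(); print(s['time'],s['ee_pos'],s['eef_rot'],s['joint_positions'])
print(np.linalg.inv(c['view'])[:3,3])
```

```text
3.75 [ 0.52684619 -0.17357773  0.22255323] [ 9.10848125e-01  4.12739548e-01 -2.48972788e-04  1.30260197e-03] [-0.39846106  0.19903596  0.72786545  1.68499926 -0.13430917  1.30798964
 -0.36545856]
[ 0.57266679 -0.11544004  0.38436537]
```

View pics/w1.png

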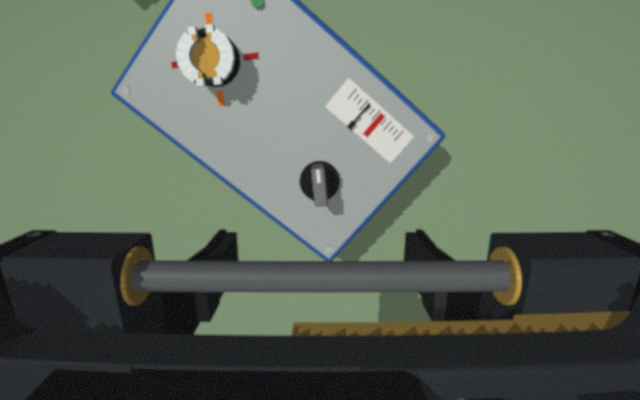

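The wrist view shows the knob bar at about (319,180), nearly square to the finger line. The pointer is at (360,115), the red band at (374,125), and the socket at (207,55) with its orange slot marks. I'll measure these.

```bash
cat > m.py <<'E'
from h import *
def meas(c):
    im=c['image']; hsv=cv2.cvtColor(im,cv2.COLOR_RGB2HSV)
    ys,xs=np.mgrid[0:230,100:460]; uv=np.c_[xs.ravel(),ys.ravel()]
    H,S,V=[hsv[0:230,100:460,i].ravel().astype(int) for i in range(3)]
    P=pts(c,uv); R={}
    m=abs(P[:,2]-.055)<.004
    R['rect']=cv2.minAreaRect((P[m][:,:2]*1000).astype(np.float32))
    return uv,H,S,V,P,R
E
python3 - <<'E'
from m import *
import pickle
c=pickle.load(open('w1.pkl','rb')); uv,H,S,V,P,R=meas(c); print(R)
m=abs(P[:,2]-.055)<.004; print('panel z',np.median(P[m][:,2]))
th=np.radians(9.35); Rm=np.array([[np.cos(th),-np.sin(th)],[np.sin(th),np.cos(th)]]); t=np.array([.539,-.0935])
L=(P[:,:2]-t)@Rm*1000
blue=(H>100)&(H<130)&(S>120)&(P[:,2]>.045)
print('blue rect',cv2.minAreaRect((plane(c,uv[blue],.055)[:,:2]*1000).astype(np.float32)))
pl=(plane(c,uv,.0565)[:,:2]-t)@Rm*1000
box=(abs(pl[:,0]-50)<25)&(abs(pl[:,1]+72)<45)
red=box&((H<8)|(H>172))&(S>120)
blk=box&(V<70)&~red
wh=box&(V>170)&(S<40)
for n,k in(('red',red),('black',blk)):
    q=pl[k]; print(n,k.sum(),cv2.minAreaRect(q.astype(np.float32)),np.polyfit(q[:,0],q[:,1],1) if k.sum()>5 else '')
    print(np.round(q.min(0)),np.round(q.max(0)))
if wh.sum(): print('scale',cv2.minAreaRect(pl[wh].astype(np.float32)))
# knob bar: top at z .089
k=(abs(L[:,0]+25)<30)&(abs(L[:,1]+72)<30)&(P[:,2]>.083)&(P[:,2]<.095)
q=P[k]; print('bar',k.sum(),q.mean(0),cv2.minAreaRect((q[:,:2]*1000).astype(np.float32)))
# socket ring
k=(abs(L[:,0])<35)&(abs(L[:,1]-75)<35)&(abs(P[:,2]-.085)<.004)
q=P[k]; print('ring',cv2.minEnclosingCircle((q[:,:2]*1000).astype(np.float32)),np.median(q[:,2]))
org=(abs(pl[:,0])<60)&(abs(pl[:,1]-75)<60)&(H>=5)&(H<=14)&(S>180)&(V>150)&(P[:,2]<.06)
n_,lab=0,None
q=plane(c,uv[org],.055)[:,:2]*1000; print('orange',len(q),cv2.minAreaRect(q.astype(np.float32)))
E
```

```text
{'rect': ((539.510498046875, -92.39125061035156), (180.26927185058594, 279.3964538574219), 9.317497253417969)}
panel z 0.05572272156178465
blue rect ((540.0239868164062, -92.54335021972656), (176.28663635253906, 275.8165283203125), 9.207620620727539)
red 121 ((50.56117630004883, -76.1996841430664), (4.501296043395996, 23.971521377563477), 89.85651397705078) [-5.45017116e-03 -7.58548810e+01]
[ 39. -78.] [ 63. -74.]
black 26 ((46.88330078125, -60.58808517456055), (2.7131104469299316, 26.30643653869629), 84.8995361328125) [-3.02081026e-02 -5.85271196e+01]
[ 34. -61.] [ 60. -58.]
scale ((50.59163284301758, -70.73054504394531), (36.90975570678711, 87.1625747680664), 0.035882022231817245)
bar 514 [ 0.52682308 -0.16647427  0.08843993] ((526.3671875, -167.0412139892578), (35.74363708496094, 11.90812873840332), 54.894432067871094)
ring ((527.016845703125, -18.017946243286133), 25.74851417541504) 0.08463497561397901
orange 48 ((526.998291015625, -17.705753326416016), (79.61260223388672, 3.761765956878662), 53.693328857421875)
```

{"fn": "step_arm", "kwargs": {"delta_pos": [[0.02, 0.07, 0], [0, 0, -0.8], [0, 0, -0.8], [0, 0, -0.8], [0, 0, -0.8], [0, 0, -0.8], [0, 0, -0.8], [0, 0, -0.8], [0, 0, -0.44], [0, 0, -0.22], [0, 0, 0], [0, 0, 0]], "turn": [0.41, 0.4, 0, 0, 0, 0, 0, 0, 0, 0, 0, 0]}}

```text
time: 4.95
ee_pos: [0.527, -0.1669, 0.0668]
eef_rot: [0.887, 0.461, 0.0, 0.0]
ft_force: [-0.1, -0.7, -0.5]
width: 0.0871
grip_force: 0.0
```

{"fn": "step_arm", "kwargs": {"delta_pos": [[0, 0, 0], [0, 0, 0], [0, 0, 0], [0, 0, 0], [0, 0, 0], [0, 0, 0], [0, 0, 0], [0, 0, 0]], "turn": [0, 0, 0, 0, 0, 0, 0, 0], "grip": 1.0, "newtons": 20}}

```text
time: 5.75
ee_pos: [0.5265, -0.1666, 0.0661]
eef_rot: [0.887, 0.461, 0.0, 0.0]
ft_force: [0.0, -0.0, -0.0]
width: 0.0307
grip_force: 0.0
```

Fingers are still closing, so I'll wait and then turn 1.08 rad clockwise.

{"fn": "step_arm", "kwargs": {"delta_pos": [[0, 0, 0], [0, 0, 0], [0, 0, 0], [0, 0, 0], [0, 0, 0], [0, 0, 0]], "turn": [0, 0, 0, 0, 0, 0]}}

```text
time: 6.35
ee_pos: [0.5273, -0.1672, 0.0662]
eef_rot: [0.887, 0.461, 0.001, 0.001]
ft_force: [5.4, -2.3, -4.5]
width: 0.0119
grip_force: 20.0
```

{"fn": "step_arm", "kwargs": {"delta_pos": [[0, 0, 0], [0, 0, 0], [0, 0, 0], [0, 0, 0], [0, 0, 0], [0, 0, 0], [0, 0, 0], [0, 0, 0], [0, 0, 0], [0, 0, 0], [0, 0, 0], [0, 0, 0]], "turn": [-0.9, -0.9, -0.9, -0.9, -0.9, -0.9, -0.9, -0.9, -0.9, -0.9, 0, 0]}}

```text
time: 7.55
ee_pos: [0.5278, -0.1683, 0.0663]
eef_rot: [0.998, -0.061, 0.002, 0.002]
ft_force: [7.9, -7.2, -8.8]
width: 0.0117
grip_force: 20.0
```

Run:
```python
from m import *
import pickle
c=snap('top','t2.png'); pickle.dump(c,open('t2.pkl','wb'))
c=snap('wrist','w2.png'); pickle.dump(c,open('w2.pkl','wb'))
s=read_state(); print(s['time'],s['ee_pos'],s['eef_rot'],s['ft_force'],s['torque'],s['width'],s['joint_positions'])
```

```text
7.65 [ 0.52779068 -0.16827511  0.06626264] [ 0.99812055 -0.06123533  0.00171992  0.00162727] [ 8.0065148  -7.17971242 -9.38659235] [-1.63937339 -1.6981161  -0.0098223 ] 0.011614690232074634 [-0.50070109  0.43494187  0.8838359   1.86595691 -0.38966351  1.02000083
 -1.14824884]
```

View pics/w2.png

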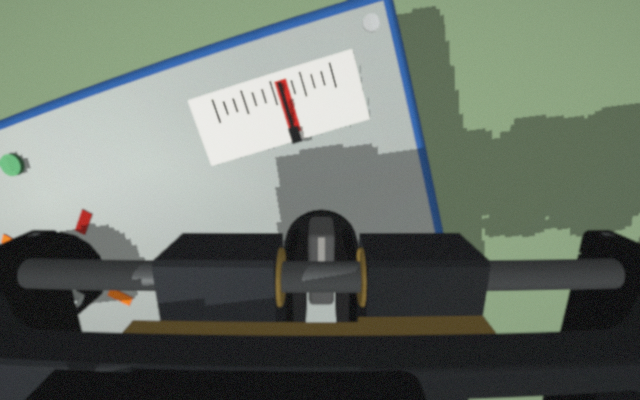

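The pointer now lies over the red band at about (288,105). I'll check its centring numerically and work out the lamp pose from the first top picture.

Run:
```python
from m import *
import pickle
c=pickle.load(open('w2.pkl','rb')); im=c['image'].astype(int)
for r in (86,94,102,110,118):
    row=im[r,268:308]; red=np.where((row[:,0]>90)&(row[:,1]<70))[0]+268; bl=np.where(row.max(1)<85)[0]+268
    print(r,red.min() if len(red) else'',red.max()if len(red) else'',bl)
a,b=pickle.load(open('c0.pkl','rb'))
for n,c,(y0,y1,x0,x1) in (('top',a,(205,240,182,215)),('scene',b,(180,225,425,465))):
    ys,xs=np.mgrid[y0:y1,x0:x1]; uv=np.c_[xs.ravel(),ys.ravel()]; P=pts(c,uv)
    m=(P[:,2]>.081)&(P[:,2]<.092)&(abs(P[:,0]-.575)<.05)&(abs(P[:,1]-.257)<.05)
    print(n,m.sum(),cv2.minAreaRect((P[m][:,:2]*1000).astype(np.float32)),np.median(P[m],0))
    hsv=cv2.cvtColor(c['image'],cv2.COLOR_RGB2HSV).reshape(400,640,3)[y0:y1,x0:x1].reshape(-1,3).astype(int)
    o=m&(hsv[:,0]<14)&(hsv[:,1]>130); print(np.round(P[o]*1000))
```

```text
86 277 286 [279 280 281]
94 280 288 [282 283]
102 282 291 [284 285]
110 285 293 [287 288]
118 287 295 [289 290 291]
top 247 ((573.4822387695312, 259.2962951660156), (34.39031982421875, 44.38921356201172), 74.94756317138672) [0.57388304 0.25865431 0.08593942]
[[593. 255.  86.]
 [593. 254.  85.]
 [593. 251.  85.]
 [591. 253.  86.]
 [555. 267.  84.]
 [553. 267.  83.]]
scene 226 ((574.4338989257812, 256.75994873046875), (35.49343490600586, 46.81163024902344), 72.83594512939453) [0.57683715 0.25677667 0.08630418]
[[556. 262.  86.]
 [554. 264.  85.]
 [556. 266.  88.]
 [558. 265.  86.]
 [593. 249.  90.]
 [589. 252.  86.]
 [594. 249.  88.]
 [593. 252.  87.]
 [593. 254.  88.]
 [596. 248.  85.]
 [594. 250.  83.]
 [595. 252.  85.]
 [596. 249.  82.]
 [596. 251.  82.]
 [596. 253.  83.]]
```

The pointer is inside the band but about 0.9 mm left of centre. I'll nudge it a further 0.06 rad, then release and go to the lamp, at about (0.574, 0.258) with its pin axis near -16°.

{"fn": "step_arm", "kwargs": {"delta_pos": [[0, 0, 0], [0, 0, 0], [0, 0, 0]], "turn": [-0.5, 0, 0]}}

```text
time: 7.95
ee_pos: [0.5278, -0.1683, 0.0663]
eef_rot: [0.996, -0.091, 0.002, 0.002]
ft_force: [7.9, -7.0, -10.7]
width: 0.0119
grip_force: 20.0
```

{"fn": "step_arm", "kwargs": {"delta_pos": [[0, 0, 0], [0, 0, 0], [0, 0, 0], [0, 0, 0], [0, 0, 0.5], [0, 0, 0.8], [0, 0, 1], [0, 0, 1], [0, 0, 1], [0, 0, 1], [0, 0, 0.95], [0, 0, 0]], "turn": [0, 0, 0, 0, 0, 0, 0, 0, 0, 0, 0, 0], "grip": 0.0}}

```text
time: 9.15
ee_pos: [0.5278, -0.1674, 0.226]
eef_rot: [0.996, -0.091, 0.003, -0.0]
ft_force: [0.8, -0.5, -0.3]
width: 0.0861
grip_force: 0.0
```

Run:
```python
from m import *
import pickle
c=snap('wrist','w3.png'); pickle.dump(c,open('w3.pkl','wb'))
s=read_state(); print(s['time'],s['ee_pos'],s['eef_rot'],s['width'])
uv,H,S,V,P,R=meas(c)
ys,xs=np.mgrid[0:230,60:600]; uv=np.c_[xs.ravel(),ys.ravel()]
hs=cv2.cvtColor(c['image'],cv2.COLOR_RGB2HSV)[0:230,60:600].reshape(-1,3).astype(int); H,S,V=hs.T
th=np.radians(9.3); Rm=np.array([[np.cos(th),-np.sin(th)],[np.sin(th),np.cos(th)]]); t=np.array([.5395,-.0924])
pl=(plane(c,uv,.0565)[:,:2]-t)@Rm*1000
box=(abs(pl[:,0]-50)<14)&(abs(pl[:,1]+72)<30)
red=box&((H<8)|(H>172))&(S>120)&(V>90); blk=box&(V<75)&(abs(pl[:,1]+76)<5)
for k in(red,blk): q=pl[k]; print(k.sum(),q.mean(0) if k.sum() else '',q.min(0),q.max(0))
```

```text
9.2 [ 0.52715221 -0.16690767  0.22419912] [ 9.95863485e-01 -9.08495746e-02  1.49024828e-03 -2.31564982e-04] 0.08637195582921167
102 [ 50.61708081 -76.70528232] [ 39.28799672 -78.87429315] [ 61.31686645 -74.6238302 ]
9 [ 37.74663429 -77.18072806] [ 36.53162529 -78.41779851] [ 38.96088723 -75.94227728]
```

The pointer is centred on the band to within about 0.5 mm. Next is the lamp.

{"fn": "step_arm", "kwargs": {"delta_pos": [[0.063, 0.567, 0], [0.063, 0.567, 0], [0.063, 0.567, 0], [0.063, 0.567, 0], [0.063, 0.567, 0], [0.063, 0.567, 0], [0.063, 0.567, 0], [0.063, 0.567, 0], [0.063, 0.567, 0], [0.063, 0.567, 0]], "turn": [0.843, 0.843, 0.843, 0.843, 0.843, 0.843, 0.843, 0.843, 0.843, 0.843]}}

```text
time: 10.2
ee_pos: [0.5417, -0.0243, 0.2217]
eef_rot: [0.914, 0.405, -0.001, -0.0]
ft_force: [1.3, -0.6, -0.2]
width: 0.0867
grip_force: 0.0
```

{"fn": "step_arm", "kwargs": {"delta_pos": [[0.063, 0.567, 0], [0.063, 0.567, 0], [0.063, 0.567, 0], [0.063, 0.567, 0], [0.063, 0.567, 0], [0.063, 0.567, 0], [0.063, 0.567, 0], [0.063, 0.567, 0], [0.063, 0.567, 0], [0.063, 0.567, 0]], "turn": [0.843, 0.843, 0.843, 0.843, 0.843, 0.843, 0.843, 0.843, 0.843, 0.843]}}

```text
time: 11.2
ee_pos: [0.5575, 0.1173, 0.2216]
eef_rot: [0.604, 0.797, -0.001, -0.0]
ft_force: [-0.3, -0.3, 1.0]
width: 0.0873
grip_force: 0.0
```

{"fn": "step_arm", "kwargs": {"delta_pos": [[0.063, 0.567, 0], [0.063, 0.567, 0], [0.063, 0.567, 0], [0.063, 0.567, 0], [0.063, 0.567, 0], [0.063, 0.567, 0], [0.063, 0.567, 0], [0.063, 0.567, 0], [0.063, 0.567, 0], [0.063, 0.567, 0], [0, 0, 0], [0, 0, 0]], "turn": [0.843, 0.843, 0.843, 0.843, 0.843, 0.843, 0.843, 0.843, 0.843, 0.843, 0, 0]}}

```text
time: 12.4
ee_pos: [0.5735, 0.258, 0.2216]
eef_rot: [0.145, 0.989, -0.001, -0.0]
ft_force: [-0.8, -0.2, -0.4]
width: 0.0873
grip_force: 0.0
```

Run:
```python
from h import *
import pickle
c=snap('wrist','w4.png'); pickle.dump(c,open('w4.pkl','wb'))
s=read_state(); print(s['time'],s['ee_pos'],s['eef_rot'],s['width'],s['joint_positions'])
ys,xs=np.mgrid[0:235,100:540]; uv=np.c_[xs.ravel(),ys.ravel()]
P=pts(c,uv); hs=cv2.cvtColor(c['image'],cv2.COLOR_RGB2HSV)[0:235,100:540].reshape(-1,3).astype(int)
m=(abs(P[:,2]-.086)<.004)&(abs(P[:,0]-.574)<.04)&(abs(P[:,1]-.258)<.04)
print(m.sum(),cv2.minAreaRect((P[m][:,:2]*1000).astype(np.float32)),np.median(P[m],0))
o=m&(hs[:,0]<16)&(hs[:,1]>130); q=(P[o][:,:2]*1000).astype(np.float32)
print(o.sum(),cv2.minAreaRect(q) if o.sum()>4 else '')
```

```text
12.45 [0.57373599 0.25750101 0.22194962] [ 1.45648234e-01  9.89336322e-01 -4.47848932e-04 -1.84011454e-04] 0.08685083285825675 [-0.79728869  0.350831    0.39290516  1.47054235 -0.13477092  1.3478045
  0.88242341]
1780 ((574.1301879882812, 261.32769775390625), (35.70564270019531, 44.933876037597656), 70.97183990478516) [0.57291097 0.26159541 0.08630734]
106 ((574.0316162109375, 261.1367492675781), (7.420304775238037, 44.83945083618164), 72.27439880371094)
```

View pics/w4.png

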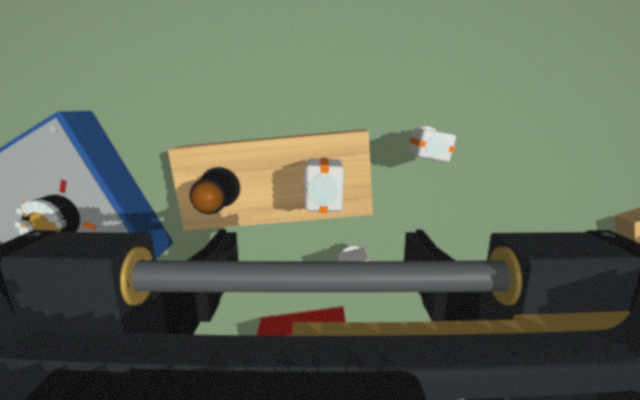

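The lamp sits square between the fingers at (325,185). The wrist view puts it at (0.574, 0.261) with its y axis at about 71.5°. I'll descend and grip it.

{"fn": "step_arm", "kwargs": {"delta_pos": [[0, 0.14, 0], [0, 0, -0.9], [0, 0, -0.9], [0, 0, -0.9], [0, 0, -0.9], [0, 0, -0.9], [0, 0, -0.9], [0, 0, -0.8], [0, 0, -0.5], [0, 0, -0.4], [0, 0, 0], [0, 0, 0]], "turn": [-0.25, 0, 0, 0, 0, 0, 0, 0, 0, 0, 0, 0]}}

```text
time: 13.65
ee_pos: [0.5742, 0.2622, 0.0455]
eef_rot: [0.159, 0.987, 0.0, 0.0]
ft_force: [0.5, 1.3, 0.2]
width: 0.0872
grip_force: 0.0
```

{"fn": "step_arm", "kwargs": {"delta_pos": [[0, 0, 0], [0, 0, 0], [0, 0, 0], [0, 0, 0], [0, 0, 0], [0, 0, 0], [0, 0, 0], [0, 0, 0], [0, 0, 0], [0, 0, 0]], "turn": [0, 0, 0, 0, 0, 0, 0, 0, 0, 0], "grip": 1.0, "newtons": 45}}

```text
time: 14.65
ee_pos: [0.5737, 0.2621, 0.0448]
eef_rot: [0.159, 0.987, -0.0, -0.0]
ft_force: [0.6, -0.3, 0.6]
width: 0.0357
grip_force: 45.0
```

{"fn": "step_arm", "kwargs": {"delta_pos": [[0, 0, 0.3], [0, 0, 0.6], [0, 0, 0.7], [0, 0, 0.7], [0, 0, 0.7], [0, 0, 0.7], [0, 0, 0.7], [0, 0, 0]], "turn": [0, 0, 0, 0, 0, 0, 0, 0]}}

```text
time: 15.45
ee_pos: [0.5752, 0.2628, 0.1586]
eef_rot: [0.159, 0.987, 0.002, 0.002]
ft_force: [0.7, 0.0, -1.8]
width: 0.0356
grip_force: 45.0
```

{"fn": "step_arm", "kwargs": {"delta_pos": [[-0.0935, -0.56, 0], [-0.0935, -0.56, 0], [-0.0935, -0.56, 0], [-0.0935, -0.56, 0], [-0.0935, -0.56, 0], [-0.0935, -0.56, 0], [-0.0935, -0.56, 0], [-0.0935, -0.56, 0], [-0.0935, -0.56, 0], [-0.0935, -0.56, 0]], "turn": [-0.783, -0.783, -0.783, -0.783, -0.783, -0.783, -0.783, -0.783, -0.783, -0.783]}}

```text
time: 16.45
ee_pos: [0.55, 0.1216, 0.1546]
eef_rot: [0.59, 0.807, -0.0, -0.0]
ft_force: [0.2, -0.5, -1.6]
width: 0.0357
grip_force: 45.0
```

{"fn": "step_arm", "kwargs": {"delta_pos": [[-0.0935, -0.56, 0], [-0.0935, -0.56, 0], [-0.0935, -0.56, 0], [-0.0935, -0.56, 0], [-0.0935, -0.56, 0], [-0.0935, -0.56, 0], [-0.0935, -0.56, 0], [-0.0935, -0.56, 0], [-0.0935, -0.56, 0], [-0.0935, -0.56, 0], [0, 0, 0], [0, 0, 0]], "turn": [-0.783, -0.783, -0.783, -0.783, -0.783, -0.783, -0.783, -0.783, -0.783, -0.783, 0, 0]}}

```text
time: 17.65
ee_pos: [0.5269, -0.0173, 0.1547]
eef_rot: [0.89, 0.456, 0.0, -0.0]
ft_force: [-0.4, 0.7, -1.5]
width: 0.0355
grip_force: 45.0
```

Run:
```python
from h import *
import pickle
c=snap('wrist','w5.png'); pickle.dump(c,open('w5.pkl','wb'))
b=snap('scene'); pickle.dump(b,open('s5.pkl','wb'))
s=read_state(); print(s['time'],s['ee_pos'],s['eef_rot'],s['width'],s['joint_positions'],s['ft_force'])
w=c['image'][100:400,150:500]; sc=cv2.resize(b['image'][100:200,280:400],None,fx=3,fy=3,interpolation=cv2.INTER_CUBIC)
cv2.imwrite('pics/v5.png',np.hstack([w,sc])[:,:,::-1])
```

```text
17.75 [ 0.52706994 -0.0167267   0.15470284] [ 8.89935051e-01  4.56087260e-01  4.05118634e-05 -1.17950599e-04] 0.03586179062233492 [-0.77080834  0.20207251  0.80740162  1.84286945 -0.158911    1.16269891
 -0.53376556] [-0.23808838  0.01251307 -1.27465285]
```

View pics/v5.png

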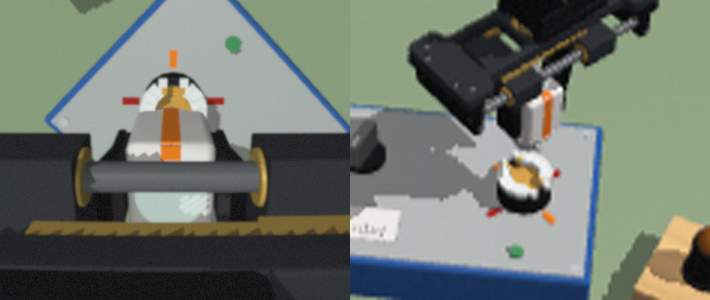

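The lamp hangs above the socket. Its stripe at (171,130) is in line with the slot mark at (172,58). I'll measure the lamp face against the ring and marks in this same view.

Run:
```python
from h import *
import pickle
c=pickle.load(open('w5.pkl','rb'))
y0,y1,x0,x1=120,340,200,440
ys,xs=np.mgrid[y0:y1,x0:x1]; uv=np.c_[xs.ravel(),ys.ravel()]; P=pts(c,uv)
hs=cv2.cvtColor(c['image'],cv2.COLOR_RGB2HSV)[y0:y1,x0:x1].reshape(-1,3).astype(int); H,S,V=hs.T
psi=np.radians(54.1); u=np.array([np.cos(psi),np.sin(psi)]); v=np.array([-u[1],u[0]])
C=np.array([.5271,-.018])
D=(P[:,:2]-C)*1000; A=np.c_[D@u,D@v,P[:,2]*1000]   # along slot, across, height
r=np.hypot(A[:,0],A[:,1])
org=(H>=4)&(H<=16)&(S>150)
k=org&(A[:,2]<62)&(r>24)&(r<50); print('mark',k.sum(),A[k].mean(0))
k=org&(A[:,2]>100)&(A[:,2]<200)&(r<40)
print('stripe',k.sum(),A[k].mean(0)); q=A[k]
for z in range(140,205,6):
    s=q[abs(q[:,2]-z)<3]
    if len(s)>4: print(z,len(s),np.median(s,0))
f=(A[:,2]>155)&(A[:,2]<190)&(abs(A[:,0]-22)<6)&(abs(A[:,1])<25); q=A[f]
print('face',f.sum(),q.min(0),q.max(0)); p=np.polyfit(q[:,1],q[:,0],1); print(p,np.median(q,0))
ring=(abs(A[:,2]-85)<3)&(r<32); q=A[ring]
Am=np.c_[q[:,:2],np.ones(len(q))]
o=q[np.hypot(q[:,0],q[:,1])>21]; print('ring',len(q),q.min(0),q.max(0),np.median(q[:,2]))
```

```text
mark 102 [34.34407829 -0.25187089 56.74604101]
stripe 833 [ 20.58310071   1.4378943  182.7565084 ]
152 44 [ 21.82452897   1.15607303 152.41325536]
158 51 [ 21.82979515   1.65637704 158.05942093]
164 58 [ 21.81069924   1.64737752 164.0566914 ]
170 66 [ 21.86768909   1.4086449  169.88744965]
176 77 [ 21.83903516   1.18655415 176.08242715]
182 81 [ 21.82911255   1.6195436  182.23820044]
188 96 [ 21.81695959   1.40569213 188.23303335]
194 331 [ 19.11171871   1.20887825 195.95719906]
200 28 [ 18.8192319    1.97252948 197.18364976]
face 1933 [ 17.22226063 -16.4533523  155.00876948] [ 22.4150629   19.50159111 189.99544769]
[-1.59652327e-03  2.12483339e+01] [ 21.27237909   1.61711899 175.42408989]
ring 1045 [ -4.41793981 -24.38660331  82.0398368 ] [24.04258844 23.44792181 86.92606232] 84.68958269226596
```

Lamp is 1.7 mm off across the slots, and its angle is right. I'll correct that and lower the tip just into the mouth, watching the force.

{"fn": "step_arm", "kwargs": {"delta_pos": [[0.06, -0.034, 0], [0, 0, -0.3], [0, 0, -0.4], [0, 0, -0.4], [0, 0, -0.3], [0, 0, -0.2], [0, 0, 0], [0, 0, 0]], "turn": [0, 0, 0, 0, 0, 0, 0, 0]}}

```text
time: 18.55
ee_pos: [0.5286, -0.0188, 0.1149]
eef_rot: [0.891, 0.455, 0.0, 0.0]
ft_force: [-0.7, -0.7, -0.6]
width: 0.0356
grip_force: 45.0
```

{"fn": "step_arm", "kwargs": {"delta_pos": [[0, 0, -0.06], [0, 0, -0.06], [0, 0, -0.06], [0, 0, 0], [0, 0, 0]], "turn": [0, 0, 0, 0, 0]}}

```text
time: 19.05
ee_pos: [0.5285, -0.0187, 0.1103]
eef_rot: [0.891, 0.455, 0.0, 0.0]
ft_force: [0.2, 0.5, -1.4]
width: 0.036
grip_force: 45.0
```

There are no contact forces and the pins are in the slots. Now I'll push down.

{"fn": "step_arm", "kwargs": {"delta_pos": [[0, 0, -0.06], [0, 0, -0.06], [0, 0, -0.06], [0, 0, -0.06], [0, 0, -0.06], [0, 0, -0.04], [0, 0, 0], [0, 0, 0]], "turn": [0, 0, 0, 0, 0, 0, 0, 0]}}

```text
time: 19.85
ee_pos: [0.5287, -0.0187, 0.102]
eef_rot: [0.891, 0.455, 0.0, 0.0]
ft_force: [-0.6, -0.6, 3.7]
width: 0.0356
grip_force: 45.0
```

{"fn": "step_arm", "kwargs": {"delta_pos": [[0, 0, -0.04], [0, 0, -0.02], [0, 0, 0], [0, 0, 0]], "turn": [0, 0, 0, 0]}}

```text
time: 20.25
ee_pos: [0.5288, -0.0186, 0.101]
eef_rot: [0.891, 0.455, 0.0, -0.0]
ft_force: [-3.9, 0.8, 13.0]
width: 0.0357
grip_force: 45.0
```

The cup is at the bottom. I'll twist clockwise.

{"fn": "step_arm", "kwargs": {"delta_pos": [[0, 0, 0], [0, 0, 0], [0, 0, 0], [0, 0, 0], [0, 0, 0], [0, 0, 0], [0, 0, 0], [0, 0, 0], [0, 0, 0], [0, 0, 0], [0, 0, 0], [0, 0, 0]], "turn": [-0.6, -0.6, -0.6, -0.6, -0.6, -0.6, -0.6, -0.6, -0.6, -0.6, -0.6, -0.6]}}

```text
time: 21.45
ee_pos: [0.5292, -0.0192, 0.1011]
eef_rot: [0.999, 0.038, 0.001, 0.0]
ft_force: [-1.6, -2.1, 9.9]
width: 0.0357
grip_force: 45.0
```

```bash
python3 -c "
from h import *
s=read_state(); print(s['ee_pos'],s['ft_force'],s['torque'],s['joint_positions'])"
```

```text
[ 0.52922004 -0.0191616   0.1011057 ] [-1.56838633 -2.13099907  9.85378909] [-0.43649247  0.44253073  0.11769677] [-0.86314637  0.32885705  0.95448941  1.89872023 -0.3053383   1.06680268
 -1.2782709 ]
```

{"fn": "step_arm", "kwargs": {"delta_pos": [[0, 0, 0], [0, 0, 0], [0, 0, 0], [0, 0, 0], [0, 0, 0], [0, 0, 0], [0, 0, 0], [0, 0, 0], [0, 0, 0], [0, 0, 0], [0, 0, 0], [0, 0, 0]], "turn": [-0.65, -0.65, -0.65, -0.65, -0.65, -0.65, -0.65, -0.65, -0.65, -0.65, 0, 0]}}

```text
time: 22.65
ee_pos: [0.5289, -0.0199, 0.1011]
eef_rot: [0.939, -0.343, 0.001, 0.001]
ft_force: [-2.5, -3.1, 13.6]
width: 0.0357
grip_force: 45.0
```

```bash
python3 -c "
from h import *
s=read_state(); print(s['ee_pos'],s['ft_force'],s['torque'],s['joint_positions'],s['eef_rot'])"
```

```text
[ 0.52885249 -0.01990674  0.10106748] [-2.5365352  -3.11356056 13.59447767] [-0.86924217  0.93199635  0.19689998] [-0.98293428  0.40877429  1.12834183  1.90264521 -0.41507622  1.09188296
 -1.96044369] [ 9.39214439e-01 -3.43330120e-01  5.66378815e-04  5.87911117e-04]
```

Torque is near the stop value. I'll add a little more turn to see it rise sharply.

{"fn": "step_arm", "kwargs": {"delta_pos": [[0, 0, 0], [0, 0, 0], [0, 0, 0]], "turn": [-0.3, -0.3, 0]}}

```text
time: 22.95
ee_pos: [0.5288, -0.0199, 0.1011]
eef_rot: [0.926, -0.377, 0.0, 0.001]
ft_force: [-2.8, -3.6, 12.8]
width: 0.0357
grip_force: 45.0
```

Run:
```python
from h import *
import pickle
s=read_state(); print(s['ee_pos'],s['ft_force'],s['torque'],s['joint_positions'][6],s['eef_rot'],s['width'])
c=snap('wrist'); b=snap('scene'); pickle.dump((c,b),open('w6.pkl','wb'))
sc=cv2.resize(b['image'][120:200,240:400],None,fx=2.5,fy=2.5,interpolation=cv2.INTER_CUBIC)
w=c['image'][100:300,150:550]
cv2.imwrite('pics/v6.png',np.vstack([w,sc])[:,:,::-1])
```

```text
[ 0.52877096 -0.01986865  0.10105152] [-2.82383415 -3.58137059 12.80337885] [-0.90050455  1.06636511  0.48250767] -2.022138519706259 [ 9.26137563e-01 -3.77185109e-01  4.90823892e-04  6.05880978e-04] 0.03570695078858471
```

View pics/v6.png

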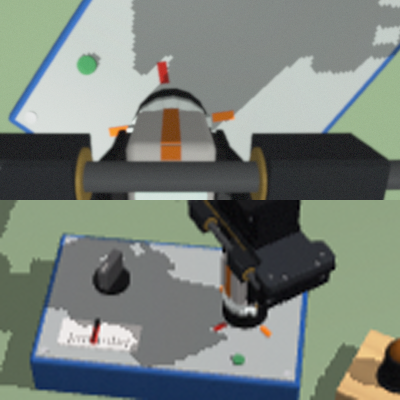

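The lamp is seated, its stripe is just past the red mark, and torque jumped from 0.20 to 0.48 N m, which means it is at the stop. The pointer is still in the red band. I'm handing the job in.

```bash
python3 -c "
from bench import *
print(close_job())"
```

```text
the job is handed in; nothing more can be done
None
```

The job is handed in at about 23 s of the 67 s allowed: the pointer is in the red band, and the white lamp is still gripped, pushed to the bottom and twisted to its stop. The judge gave no verdict.

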